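Drive the worn bush out of a test chamber's fan bearing housing

TASK

Drive the worn bronze bush out of the bearing housing on the press-out stand: take the larger bush driver from its wooden block, feel its pilot nose into the bush and press straight down, steadily and never with more than 40 N, until the bush is right out of the housing and down on the floor of the receiver cage below it. Then draw the driver out and put it back upright and fully home in its own hole, and leave the other things where they are.

Things in the scene. Friction and masses are not known exactly. Their poses are not given: they have to be found in the camera images.
- stand: Heavy immovable press-out stand, base plate 120 x 136 mm; origin under its centre on the table, z up. On its two steel parallels (along x) a grey cast-iron bearing housing is bolted through slotted holes: square flange 96 mm, round boss 58 mm across, top face 94 mm above the table, 34 mm high, vertical bore 26 mm. The bore lies 2.5 to 7 mm off the origin, unmeasured, at most 5 mm in x and in y
- bush (a joint): How far (m) the worn bush has been driven down. Bronze tube in the housing's bore: 24 mm outside, 14 mm bore, 30 mm long, axis vertical. At 0 its top rim is 2 mm below the housing's top face (92 mm above the table). It is a push fit: it drags at about 15 N all the way and stays where it is left, is clear of the housing at 0.032, and lands hard on the receiver cage's floor at 0.0345
- driver: Larger of two round steel bush drivers, 108 mm long, 0.36 kg. Origin at the middle of its grip (28 mm across, 50 mm long), z up its axis. Below the grip: collar 36 mm across, 6 mm thick, which rests on the block; then a shank 23 mm across, 38 mm long, whose lower shoulder (69 mm below the origin) bears on the bush's rim; then the pilot nose, 12 mm across
- driver_tip (a point): Centre of the end of the driver's pilot nose (12 mm across, 14 mm long; end chamfered 1.3 mm), 83 mm below the driver's origin along its axis. With the bush on the cage floor the driver's collar stands 1.5 mm clear of the housing's top face
- rack_hole (a point): Centre of the mouth of the larger driver's own hole (26 mm wide, right through) in the fixed wooden block, 150 x 64 mm and 60 mm high; z up, the block's long side along y. The hole lies 37.5 mm from the block's middle towards +y. With the driver fully home its origin is 31 mm above this point
- small_driver: The smaller bush driver (grip 20 mm, collar 26 mm across, same lengths), standing in the block's other, 17 mm hole, 75 mm from the larger one's; to be left alone. Origin at the middle of its grip
- new_bush: The new bush, same size as the worn one, standing loose on the table; to be left alone. Origin at its middle
- screwdriver: Screwdriver with a red handle lying on the table, to be left alone
- spray_can: Upright spray can 64 mm across and 170 mm high on the table, to be left alone
Not all that is in view belongs to the job. Leave any blue or yellow look-alike of the driver alone.

How it is judged:
On the way, in this order (a step that is already met when the one before it is completed fails the run):
1. the driver, bearing on the bush, has started it down its bore (value of joint bush above 0.005 m and contact force between driver and stand above 2 N), for 0.05 s.
2. the bush is right out of the housing, in the receiver cage (value of joint bush above 0.0325 m), for 0.1 s.
At the end, for the whole second after the job is handed in: The bush is right out of the housing and down on the receiver cage's floor (driven at least 32.5 mm of 34.5), and the larger driver stands upright (within 3.4 degrees) in its own hole, centred within 4 mm and down to within 3 mm of its collar resting on the block, released and at rest (value of joint bush above 0.0325 m and horizontal distance between driver and rack_hole below 0.004 m and z of driver in the frame of rack_hole below 0.034 m and angle between driver's own z axis and vertical below 0.06 rad and linear speed of driver below 0.02 m/s); the robot touches nothing.
It fails at once if the driver was pressed on the housing, the bush or the stand with more than 40 N (contact force between driver and stand above 40 N).
It fails at once if another thing was disturbed: the smaller driver, the new bush, the screwdriver or the spray can moved more than 15 mm (distance of any of small_driver, new_bush, screwdriver, spray_can from where it was at the start of the episode above 0.015 m).
It also fails if it takes over 72 s, if anything falls off the work surface, if the arm or the gripper's body presses on something with over 40 N, if the wrist force passes 120 N, or if a joint passes its speed limit or range.

ROBOT

A 6-joint arm with a two-finger parallel gripper is mounted at the origin on the work surface. World frame = base frame: x ahead of the robot, y to its left, z up, the work surface at z = 0. Lengths are in m, angles in rad, forces in N, time in s.
With the tool pointing down it reaches from about 0.35 to 0.975 m from the base axis. Payload 4.9 kg.
Tool frame: the origin (TCP) lies midway between the tips of the shut fingers; the grasp point (between the pads) lies 19 mm behind it; z points along the fingers, y is the line along which they close (so a half turn about z gives the same grasp; the last joint's range is limited). The gripper opens to 85 mm and grips with 20 to 120 N. Pads are 22 mm wide; open, the fingers measure 114 mm over their backs; the gripper's body (76 mm by 85 mm) begins 54 mm behind the grasp point. The pads swing forward as they close: fully open they stand 13 mm farther back than shut.
Start: joints at [1.22, 0.053, 1.613, -0, 1.476, -0.119], TCP at [0.144, 0.608, 0.231] pointing down, gripper open.
Joint ranges: [-3.01, 3.01], [-1.01, 2.22], [0.06, 2.58], [-1.02, 4.17], [0.09, 2.62], [-3.14, 3.14]. Speed limits (rad/s): [2.57, 2.57, 3.14, 3.14, 3.14, 3.14].

INTERFACE

Orientations are given as a unit quaternion [w, x, y, z].
In Python, from plant import state, grab_frame, job_done, cut_out, place_of gives the robot as it stands.
- The arm moves only by the tool jog_arm, never from a script. Its argument "motion" is text: rows parted by semicolons, each of 7 numbers parted by spaces: the opening in per cent of the stroke, from 0 (shut) to 100 (fully open), then the shift along the tool's x, y, z as a fraction of full scale, then the turn, a rotation vector about the tool's x, y, z as a fraction of full scale. A call has exactly 5 rows; each row is the pose to reach, as a shift and turn from the pose commanded when the call began, along the tool's axes at that moment; what a row does not reach only later rows make up. Full scale, the value 1, is 50 cm for a shift and 1.5 rad for a turn. A row lasts 1/8 s, in which the tool goes at most 62.5 mm and 10.7 degrees, less where a joint would pass 70% of its speed; a pose out of reach is approached as far as the arm can. A call with a number of a shift or a turn outside -1 to 1 is refused whole. A call with a gripper value outside its range is refused whole. The fingers move at their own pace and stop on an object; the grip force is fixed at half the most. Time passes only in rows, so rows that repeat a pose let the fingers close, or fill a call up. It gives the time, the measured TCP pose, the force, the opening and the grip force at its end, in the units of the state.
- state(): the state, without advancing time (a new reading comes with each control period).
- grab_frame(name): name is "scene" or "side" or "wrist"; returns a dict with "color" (400x640x3 uint8, red, green, blue), "range_z" (400x640 float32, m along the optical axis (not along the pixel's ray), 0 where there is no reading), "intrinsics" (3x3 intrinsics, pixels), "world_from_camera" (4x4, takes a point from camera to world coordinates). Camera axes: x right, y up, looking along -z (the intrinsics and any distortion apply to the point x, -y, -z); pixel columns grow to the right and rows downward; lengths in m; the calibration is good to about 2 mm. A picture is of the moment at which its call begins.
- job_done(): hands the job in; it is judged then, once.
Trained networks look in the newest picture that a camera, given by its name, has taken for a name from the list of things; names that differ only in an ending like _2 or _b are one class to them, and where a whole thing is asked for, a point or a joint stands for the part that bears it (a point fixed in the world has none). Each returns a list of dicts, best first, with "p" (0 to 1); they miss things now and then, are a little off and sometimes report something else, mostly with a low value. They report only what shows in the picture. A call takes as long as a camera call. They do not tell look-alikes from the thing itself.
- cut_out(camera, thing): "pixels" (400x640 bool, what is visible of it).
- place_of(camera, thing): "at" ([x, y, z] in m, in world coordinates, good to about 4 mm: a listed point, or the origin of a listed thing).
The state is a dict: "time": time; "joint_pos": joint angles; "joint_vel": joint speeds; "joint_efforts": joint torques, N m; "tool_pos": TCP position; "tool_rot": TCP orientation; "contact_force": force on the tool from outside, world axes, zero at the start; "ft_torque": the same for the moment, N m; "gripper_width": opening from 0.0 (shut) to 1.0 (fully open); "grasp_force": force on a finger pad.
Only numpy, scipy, OpenCV 4.12 (cv2) and the standard library are available. Lean on these libraries where they do the work, as an engineer would, in place of code of your own. Each camera call takes 0.05 s, during which the arm holds its last target. There are 200 camera calls.

## Working session

There is one attempt and no reset: what is moved stays moved. The work goes in short steps, Python scripts to look and compute and a tool call to move; the robot and the scene stay as the last step left them, time stands still between calls to the robot, and variables do not carry over. Pictures are saved under pics/ and viewed, at most 10 in all, crops included, and the job is handed in when it is done.

Besides the shell and the picture viewer there is one more tool, called after "Call:" as name(argument=value, ...) on one line, values as JSON. jog_arm: Moves the arm, as the interface text tells. Shift numbers are shares of 50 cm and turn numbers shares of 1.5 rad, none past 1 either way. Its arguments: {"type":"object","properties":{"motion":{"type":"string"}},"required":["motion"]}

```bash
mkdir -p pics; cat > h.py <<'E'
import numpy as np, cv2
from plant import *
def uv2w(f,u,v,z=None):
    K=f["intrinsics"];T=f["world_from_camera"]
    d=z if z is not None else f["range_z"][int(v),int(u)]
    p=np.array([(u-K[0,2])/K[0,0]*d,-(v-K[1,2])/K[1,1]*d,-d])
    return T[:3,:3]@p+T[:3,3]
def cloud(f):
    K=f["intrinsics"];T=f["world_from_camera"];d=f["range_z"]
    v,u=np.mgrid[:400,:640]
    p=np.stack([(u-K[0,2])/K[0,0]*d,-(v-K[1,2])/K[1,1]*d,-d],-1)
    w=p@T[:3,:3].T+T[:3,3]; w[d<=0]=np.nan
    return w
def proj(f,P):
    K=f["intrinsics"];T=f["world_from_camera"]
    c=T[:3,:3].T@(np.array(P)-T[:3,3])
    return K[0,0]*c[0]/-c[2]+K[0,2],K[1,1]*-c[1]/-c[2]+K[1,2]
def save(n,im): cv2.imwrite("pics/"+n,im[:,:,::-1])
E
cat > a.py <<'E'
from h import *
np.set_printoptions(precision=4,suppress=True)
s=state();print(s["time"],s["tool_pos"],s["tool_rot"],s["gripper_width"],s["contact_force"])
ims=[]
for c in("scene","side","wrist"):
    f=grab_frame(c);ims.append(f["color"])
    print(c,f["world_from_camera"][:3,3],f["intrinsics"][0,0])
    for t in("driver","rack_hole","stand","bush","small_driver","new_bush","spray_can","screwdriver","driver_tip"):
        r=place_of(c,t)
        print(t,[(round(x["p"],2),np.round(x["at"],4).tolist(),np.round(proj(f,x["at"])).tolist()) for x in r[:3]])
save("a.png",cv2.resize(np.vstack([np.hstack(ims[:2]),np.hstack([ims[2],ims[2]*0])]),(800,500)))
save("scene.png",ims[0])
E
python3 a.py
```

```text
0.0 [0.1434 0.6077 0.2301] [-0.0002  0.1156  0.9933 -0.001 ] 1.0012660960761703 [-0.2518  0.3675 -0.5239]
scene [1.1766 0.2911 1.1157] 480.3437695473968
driver [(0.83, [0.5744, 0.1754, 0.0868], [381.0, 230.0]), (0.72, [0.389, 0.1721, 0.081], [402.0, 175.0]), (0.56, [0.4829, 0.1888, 0.0914], [398.0, 202.0])]
rack_hole [(0.87, [0.4791, 0.1942, 0.0616], [399.0, 208.0])]
stand [(0.74, [0.5393, -0.1773, 0.0004], [264.0, 194.0])]Traceback (most recent call last):
  File "a.py", line 9, in <module>
    r=place_of(c,t)
ValueError: it knows: driver, driver_tip, new_bush, rack_hole, screwdriver, small_driver, spray_can, stand
```

```bash
sed -i 's/"bush",//' a.py; python3 a.py
```

```text
0.2 [0.1434 0.6079 0.2305] [-0.0002  0.1156  0.9933 -0.0006] 0.9979695183714065 [ 0.8016  0.3892 -0.7771]
scene [1.1766 0.2911 1.1157] 480.3437695473968
driver [(0.75, [0.4852, 0.1902, 0.093], [398.0, 203.0]), (0.73, [0.5756, 0.175, 0.0839], [380.0, 231.0]), (0.67, [0.6784, 0.3647, 0.0002], [437.0, 308.0])]
rack_hole [(0.88, [0.4794, 0.1932, 0.0607], [398.0, 208.0])]
stand [(0.74, [0.5373, -0.1836, 0.0029], [262.0, 192.0])]
small_driver [(0.29, [0.6936, -0.0063, 0.0123], [296.0, 258.0])]
new_bush [(0.52, [0.6979, -0.0073, 0.0122], [295.0, 260.0])]
spray_can [(0.56, [0.6788, 0.3641, -0.0013], [437.0, 308.0]), (0.41, [0.6956, -0.0108, 0.0147], [294.0, 258.0])]
screwdriver [(0.63, [0.6989, -0.3272, 0.0041], [188.0, 220.0])]
driver_tip [(0.78, [0.3931, 0.1708, 0.0018], [398.0, 193.0]), (0.65, [0.5805, 0.1768, 0.0008], [378.0, 249.0])]
side [0.4373 0.7091 0.8141] 466.64255075390594
driver [(0.86, [0.3906, 0.1704, 0.0828], [383.0, 260.0]), (0.85, [0.4838, 0.1938, 0.0899], [333.0, 262.0]), (0.69, [0.5779, 0.1736, 0.0852], [286.0, 249.0])]
rack_hole [(0.85, [0.4824, 0.1879, 0.0632], [334.0, 267.0]), (0.58, [0.4856, 0.1943, 0.0928], [332.0, 261.0])]
stand [(0.9, [0.5409, -0.1761, 0.0031], [329.0, 162.0])]
small_driver [(0.59, [0.4816, 0.1923, 0.0926], [335.0, 260.0]), (0.55, [0.4873, 0.1144, 0.0886], [337.0, 230.0])]
new_bush [(0.47, [0.6938, -0.0061, 0.0186], [254.0, 199.0])]
spray_can [(0.68, [0.6787, 0.366, -0.0004], [213.0, 355.0])]
screwdriver [(0.74, [0.4866, 0.1928, 0.0922], [332.0, 260.0]), (0.71, [0.6984, -0.3254, 0.0004], [281.0, 122.0])]
driver_tip [(0.84, [0.3877, 0.1744, 0.0019], [380.0, 285.0]), (0.56, [0.5784, 0.1732, -0.0009], [288.0, 274.0])]
wrist [0.0654 0.626  0.3734] 311.4237675321364
driver []
rack_hole []
stand []
small_driver []
new_bush []
spray_can []
screwdriver []
driver_tip []
```

View pics/a.png

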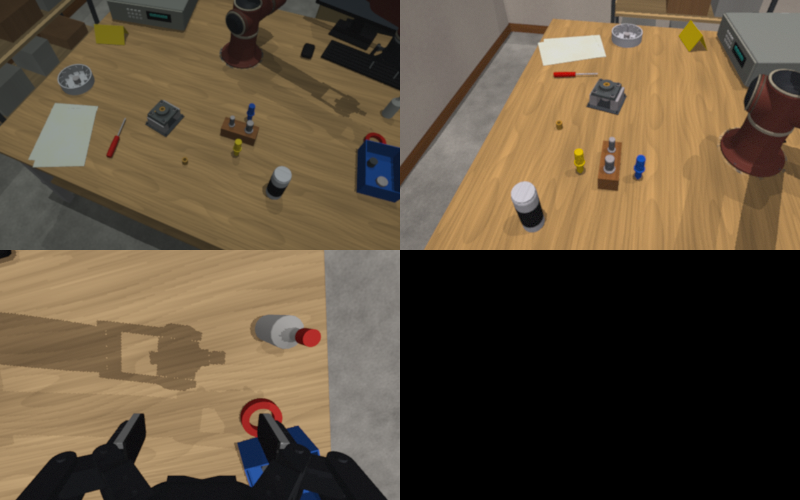

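The picture shows the larger driver in the block (scene pixel 398,203). The yellow and blue look-alikes stand about 94 mm either side in x, and the small driver is 75 mm towards -y. I'll close the fingers along world x and go to hover above it.

Call:
jog_arm(motion="100 -0.855 -0.653 0 0 0 0.893; 100 -0.855 -0.653 0 0 0 0.893; 100 -0.855 -0.653 0 0 0 0.893; 100 -0.855 -0.653 0 0 0 0.893; 100 -0.855 -0.653 0 0 0 0.893")

```text
time: 2.17
tool_pos: [0.3427, 0.365, 0.2316]
tool_rot: [0.0, 0.554, 0.832, 0.001]
contact_force: [0.6, 0.3, 0.2]
gripper_width: 0.998
grasp_force: 0.0
```

```bash
cat > go.py <<'E'
import sys,numpy as np
from plant import state
from scipy.spatial.transform import Rotation as R
def go(x,y,z,yaw=0.):
    s=state();q=np.array(s["tool_rot"])
    A=R.from_quat(np.r_[q[1:],q[0]])
    c,n=np.cos(yaw),np.sin(yaw)   # tool y along (c,n,0), z down
    B=R.from_matrix(np.array([[-n,c,0],[c,n,0],[0,0,-1]]).T.T) if 0 else R.from_matrix(np.column_stack([[-n,c,0],[c,n,0],[0,0,-1]]))
    d=A.inv().apply(np.array([x,y,z])-s["tool_pos"])/.5
    t=(A.inv()*B).as_rotvec()/1.5
    print("t",round(s["time"],2),"tcp",np.round(s["tool_pos"],4),"shift",np.round(d,4),"turn",np.round(t,4),"F",np.round(s["contact_force"],1),"g",round(s["gripper_width"],3),"q6",round(s["joint_pos"][5],2))
if __name__=="__main__": go(*map(float,sys.argv[1:]))
E
python3 go.py .484 .192 .23
```

```text
t 2.17 tcp [0.3427 0.365  0.2316] shift [-0.4282  0.1274  0.0033] turn [ 0.0007 -0.0003  0.2638] F [0.6 0.3 0.2] g 0.998 q6 0.27
```

Call:
jog_arm(motion="100 -0.428 0.127 0 0 0 0.263; 100 -0.428 0.127 0 0 0 0.263; 100 -0.428 0.127 0 0 0 0.263; 100 -0.428 0.127 0 0 0 0.263; 100 -0.428 0.127 0 0 0 0.263")

```text
time: 2.8
tool_pos: [0.485, 0.1926, 0.2313]
tool_rot: [0.0, 0.706, 0.708, -0.0]
contact_force: [1.6, 0.4, 0.6]
gripper_width: 1.001
grasp_force: 0.0
```

```bash
cat > b.py <<'E'
from h import *
np.set_printoptions(precision=4,suppress=True)
f=grab_frame("wrist");save("w1.png",f["color"]);T=f["world_from_camera"]
print(T)
for t in("driver","rack_hole","small_driver"):
    print(t,[(round(x["p"],2),np.round(x["at"],4).tolist(),np.round(proj(f,x["at"])).tolist()) for x in place_of("wrist",t)[:4]])
w=cloud(f)
for n,(cx,cy) in dict(big=(.484,.192),small=(.484,.115)).items():
    m=(np.hypot(w[...,0]-cx,w[...,1]-cy)<.03)&(w[...,2]>.108)&(w[...,2]<.13)
    p=w[m]; print(n,len(p),p.mean(0) if len(p) else 0, np.median(p[:,2]) if len(p) else 0, np.ptp(p,axis=0) if len(p) else 0)
m=(abs(w[...,2]-.06)<.006)&(np.hypot(w[...,0]-.484,w[...,1]-.155)<.12)
p=w[m];print("block",len(p),np.median(p[:,2]),cv2.minAreaRect((p[:,:2]*1000).astype(np.float32)))
E
python3 b.py; python3 go.py .484 .192 .23
```

```text
[[ 1.     -0.0026 -0.0004  0.4846]
 [ 0.0026  0.9501  0.3118  0.2721]
 [-0.0005 -0.3118  0.9501  0.3734]
 [ 0.      0.      0.      1.    ]]
driver [(0.89, [0.4829, 0.1949, 0.0891], [320.0, 186.0]), (0.74, [0.58, 0.1736, 0.0813], [418.0, 205.0]), (0.62, [0.3975, 0.1712, 0.0815], [234.0, 207.0])]
rack_hole [(0.74, [0.4877, 0.1921, 0.0573], [325.0, 181.0])]
small_driver [(0.85, [0.4856, 0.1176, 0.094], [323.0, 261.0])]
big 804 [0.4827 0.1923 0.115 ] 0.11535905370969796 [0.0275 0.0269 0.0097]
small 372 [0.4848 0.1181 0.1143] 0.11507204069674024 [0.0192 0.0201 0.0088]
block 6632 0.059518921067702624 ((493.2270812988281, 169.07472229003906), (175.54586791992188, 167.0723419189453), 39.701053619384766)
t 3.0 tcp [0.4832 0.1952 0.2313] shift [-0.0065  0.0015  0.0026] turn [-0.0001 -0.0002  0.0055] F [-0.1  0.2 -0.7] g 1.002 q6 0.23
```

View pics/w1.png

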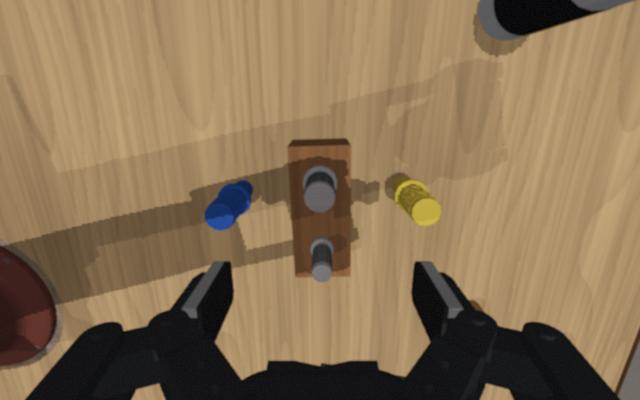

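The wrist picture shows the large driver's top at (320,187), the small one at (322,262), and the look-alikes clear of the open fingers. The top measures z = 0.1155, against 0.116 expected. I'll descend.

Call:
jog_arm(motion="100 0 -0.003 0.1 0 0 0; 100 0 -0.003 0.2 0 0 0; 100 0 -0.003 0.27 0 0 0; 100 0 -0.003 0.304 0 0 0; 100 0 -0.003 0.304 0 0 0")

```text
time: 3.62
tool_pos: [0.4814, 0.1949, 0.0786]
tool_rot: [-0.001, 0.704, 0.71, -0.001]
contact_force: [-0.2, 1.0, 1.3]
gripper_width: 1.004
grasp_force: 0.0
```

```bash
cat > c.py <<'E'
from h import *
import sys
f=grab_frame("wrist");save(sys.argv[1],f["color"]);s=state()
w=cloud(f)
m=(np.hypot(w[...,0]-.484,w[...,1]-.192)<.03)&(w[...,2]>.1135)&(w[...,2]<.125)
p=w[m];print(len(p),p.mean(0) if len(p) else 0,np.ptp(p,axis=0) if len(p) else 0)
E
python3 c.py w2.png; for i in 1 2 3; do python3 go.py .483 .192 .078;done
```

```text
3014 [0.48253203 0.19222564 0.11535579] [0.02730555 0.0276705  0.00382467]
t 3.67 tcp [0.4826 0.1951 0.0801] shift [-0.0061  0.0007  0.0042] turn [ 0.0006 -0.0002  0.0053] F [0.3 0.3 0.5] g 0.999 q6 0.23
t 3.67 tcp [0.4826 0.1951 0.0801] shift [-0.0061  0.0007  0.0042] turn [ 0.0006 -0.0002  0.0053] F [0.3 0.3 0.5] g 0.999 q6 0.23
t 3.67 tcp [0.4826 0.1951 0.0801] shift [-0.0061  0.0007  0.0042] turn [ 0.0006 -0.0002  0.0053] F [0.3 0.3 0.5] g 0.999 q6 0.23
```

View pics/w2.png

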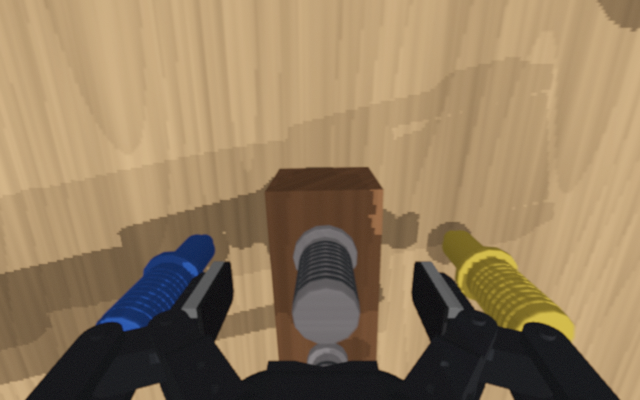

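The driver stands at pixel (326,310) between the fingers, near centre and clear of both look-alikes. I'll shift slightly towards -y and close.

Call:
jog_arm(motion="100 -0.005 0.001 0 0 0 0; 0 -0.005 0.001 0 0 0 0; 0 -0.005 0.001 0 0 0 0; 0 -0.005 0.001 0 0 0 0; 0 -0.005 0.001 0 0 0 0")

```text
time: 4.3
tool_pos: [0.4828, 0.192, 0.0797]
tool_rot: [-0.0, 0.705, 0.71, -0.0]
contact_force: [-1.5, -0.4, 3.0]
gripper_width: 0.314
grasp_force: 59.3
```

Call:
jog_arm(motion="0 0 0 0 0 0 0; 0 0 0 0 0 0 0; 0 0 0 0 0 0 0; 0 0 0 0 0 0 0; 0 0 0 0 0 0 0")

```text
time: 4.92
tool_pos: [0.4828, 0.1919, 0.0797]
tool_rot: [-0.0, 0.705, 0.71, -0.0]
contact_force: [-2.5, -0.5, 5.9]
gripper_width: 0.313
grasp_force: 59.5
```

```bash
python3 c.py w3.png; python3 go.py .4825 .192 .078; python3 - <<'E'
from h import *
# stand from scene/side depth
for c in("scene","side"):
    f=grab_frame(c);w=cloud(f)
    m=(np.hypot(w[...,0]-.54,w[...,1]+.177)<.045)&(w[...,2]>.088)&(w[...,2]<.1)
    p=w[m];print(c,len(p),p.mean(0),np.median(p[:,2]),cv2.minEnclosingCircle((p[:,:2]*1000).astype(np.float32)))
    # hole: deeper points? rim of bush
    r=cut_out(c,"stand");print(len(r), r[0]["p"] if r else 0)
    u,v=map(int,proj(f,[.54,-.178,.094])); save(c+"_st.png",cv2.resize(f["color"][v-40:v+40,u-50:u+50],(500,400),interpolation=2))
E
```

```text
4489 [0.48303942 0.19390412 0.11665079] [0.05712954 0.02857843 0.01149404]
t 4.97 tcp [0.4828 0.192  0.0797] shift [ 0.0001 -0.0006  0.0034] turn [-0.0001  0.      0.0047] F [-2.9 -1.   4.7] g 0.31 q6 0.23
scene 310 [ 0.54224954 -0.17694787  0.09452195] 0.09463161290134159 ((540.3892211914062, -177.46458435058594), 32.40097427368164)
2 0.96
side 0 [nan nan nan] nan ((0.0, 0.0), 0.0)
1 0.9<stdin>:6: RuntimeWarning: Mean of empty slice.
  ret = um.true_divide(
  return _methods._mean(a, axis=axis, dtype=dtype,
  ret = ret.dtype.type(ret / rcount)
```

Gripped at about 28 mm. With the driver home, the TCP stands at z = 0.0797, so the tip is 71.7 mm below it. I'll lift.

Call:
jog_arm(motion="0 0 0 -0.04 0 0 0; 0 0 0 -0.12 0 0 0; 0 0 0 -0.22 0 0 0; 0 0 0 -0.32 0 0 0; 0 0 0 -0.32 0 0 0")

```text
time: 5.8
tool_pos: [0.4852, 0.1925, 0.2437]
tool_rot: [0.002, 0.705, 0.71, 0.004]
contact_force: [0.4, 0.3, -3.2]
gripper_width: 0.308
grasp_force: 61.0
```

Call:
jog_arm(motion="0 -0.12 0.02 0 0 0 0; 0 -0.24 0.04 0 0 0 0; 0 -0.36 0.06 0 0 0 0; 0 -0.48 0.08 0 0 0 0; 0 -0.6 0.1 0 0 0 0")

```text
time: 6.42
tool_pos: [0.5338, -0.1093, 0.2358]
tool_rot: [-0.002, 0.705, 0.71, -0.001]
contact_force: [0.3, 0.3, -2.8]
gripper_width: 0.315
grasp_force: 60.9
```

Call:
jog_arm(motion="0 -0.1 0 0 0 0 0; 0 -0.2 0 0 0 0 0; 0 -0.28 0.013 0 0 0 0; 0 -0.314 0.013 0 0 0 0; 0 -0.314 0.013 0 0 0 0")

```text
time: 7.05
tool_pos: [0.5416, -0.2646, 0.2368]
tool_rot: [-0.002, 0.705, 0.709, -0.0]
contact_force: [0.3, 0.6, -2.8]
gripper_width: 0.314
grasp_force: 60.8
```

```bash
python3 go.py .54 -.265 .24; python3 - <<'E'
from h import *
f=grab_frame("wrist");w=cloud(f);save("w4.png",f["color"]);print(f["world_from_camera"][:3,3])
print([(x["p"],x["at"],proj(f,x["at"])) for x in place_of("wrist","stand")])
m=(np.hypot(w[...,0]-.54,w[...,1]+.177)<.045)&(w[...,2]>.0935-.01)&(w[...,2]<.1)
p=w[m];print(len(p),p.mean(0),np.median(p[:,2]),cv2.minEnclosingCircle((p[:,:2]*1000).astype(np.float32)))
E
```

```text
t 7.05 tcp [ 0.5416 -0.2646  0.2368] shift [-0.0007 -0.0033 -0.0063] turn [-0.002  -0.0016  0.0038] F [ 0.3  0.6 -2.8] g 0.314 q6 -0.58
[ 0.54148545 -0.18551094  0.37913463]
[(0.58, [0.5374, -0.1783, -0.0009], (np.float64(319.76293921496404), np.float64(94.35608215428437)))]
3484 [ 0.54163735 -0.17910855  0.09310341] 0.09336076461165632 ((542.7966918945312, -181.8118133544922), 31.354618072509766)
```

View pics/w4.png

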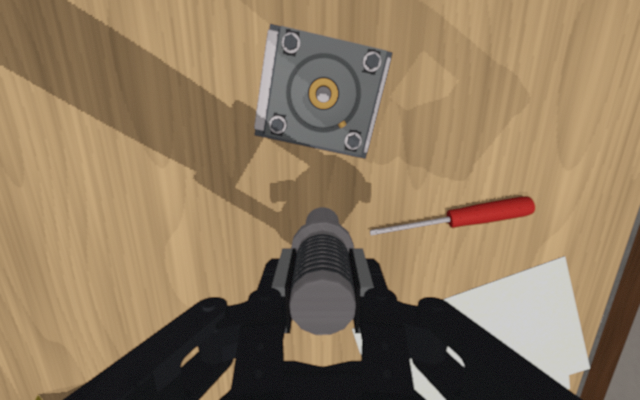

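The wrist picture shows the bronze bush ring at about (323,93), the housing yawed about 15°, and the driver held at (322,270). I'll get both centres from the same picture.

```bash
cat > d.py <<'E'
from h import *
f=grab_frame("wrist");w=cloud(f);s=state();im=f["color"]
np.set_printoptions(precision=4,suppress=True)
tcp=np.array(s["tool_pos"]);print("tcp",tcp,s["tool_rot"])
hsv=cv2.cvtColor(im,cv2.COLOR_RGB2HSV)
m=((hsv[...,1]>110)&(hsv[...,0]>8)&(hsv[...,0]<30)).astype(np.uint8)
bx=np.hypot(w[...,0]-.54,w[...,1]+.178)<.022
bx=cv2.morphologyEx(bx.astype(np.uint8),cv2.MORPH_CLOSE,np.ones((9,9)))
m&=bx
n,l,st,c=cv2.connectedComponentsWithStats(m);k=1+st[1:,4].argmax();print(st[k],c[k])
cs,_=cv2.findContours((l==k).astype(np.uint8),0,2);e=cv2.fitEllipse(cs[0]);print("ellipse",e)
def onz(u,v,z):
    a=uv2w(f,u,v,1.);o=f["world_from_camera"][:3,3];r=a-o;return o+r*(z-o[2])/r[2]
print("bush from ellipse",onz(*e[0],.092),"bbox c",onz(st[k][0]+(st[k][2]-1)/2,st[k][1]+(st[k][3]-1)/2,.092))
p=w[l==k];print("depth: ",np.median(p,0),len(p),"mean",p.mean(0))
# boss top face
q=w[(np.hypot(w[...,0]-.54,w[...,1]+.178)<.04)&(abs(w[...,2]-.0935)<.003)];print("boss",cv2.minEnclosingCircle((q[:,:2]*1000).astype(np.float32)),np.median(q[:,2]))
# driver grip top
T=(abs(w[...,2]-(tcp[2]+.0363))<.004)&(np.hypot(w[...,0]-tcp[0],w[...,1]-tcp[1])<.0165)
q=w[T];print("drv top",len(q),q.mean(0),np.median(q[:,2]),"rel",(q.mean(0)-tcp),np.ptp(q,axis=0),cv2.minEnclosingCircle((q[:,:2]*1000).astype(np.float32)))
E
python3 d.py
```

```text
tcp [ 0.5424 -0.2632  0.2385] [-0.0007  0.7041  0.7101  0.0001]
[308  80  29  31 509] [322.2731  94.4028]
ellipse ((322.37823486328125, 94.72306060791016), (28.505813598632812, 30.319902420043945), 177.16262817382812)
bush from ellipse [ 0.5412 -0.1791  0.092 ] bbox c [ 0.5409 -0.1794  0.092 ]
depth:  [nan nan nan] 509 mean [nan nan nan]
boss ((541.5326538085938, -179.68154907226562), 29.009241104125977) 0.0933966842677923
drv top 3574 [ 0.5422 -0.2628  0.2738] 0.27368939449129753 rel [-0.0001  0.0004  0.0352] [0.031  0.0283 0.008 ] ((542.385498046875, -263.262939453125), 16.478578567504883)
```

Call:
jog_arm(motion="0 0.06 -0.001 0 0 0 0; 0 0.12 -0.001 0 0 0 0; 0 0.169 -0.001 0.05 0 0 0; 0 0.169 -0.001 0.1 0 0 0; 0 0.169 -0.001 0.1 0 0 0")

```text
time: 7.82
tool_pos: [0.5398, -0.1778, 0.1868]
tool_rot: [-0.002, 0.704, 0.71, -0.001]
contact_force: [-0.1, 0.0, -2.0]
gripper_width: 0.314
grasp_force: 60.7
```

```bash
cat > e.py <<'E'
from h import *
import sys
np.set_printoptions(precision=4,suppress=True)
P=[];f=None
for c in ("side","wrist","scene","wrist","side","wrist"):
    g=grab_frame(c);P.append(np.r_[state()["tool_pos"],state()["contact_force"]]); 
    if c=="wrist": f=g
    if c=="side": sd=g
print(np.array(P));print("mean",np.mean(P,0))
f_=f;save(sys.argv[1],f["color"])
u,v=map(int,proj(sd,[.541,-.179,.11]));save("s_"+sys.argv[1],cv2.resize(sd["color"][v-45:v+45,u-60:u+60],(600,450),interpolation=2))
E
python3 e.py w5.png
cat pics/w5.png >/dev/null; python3 - <<'E'
import cv2,numpy as np
a=cv2.imread("pics/w5.png");b=cv2.imread("pics/s_w5.png")
a=cv2.resize(a[150:400,200:440],(430,450));cv2.imwrite("pics/m5.png",cv2.resize(np.hstack([a,b]),(800,350)))
E
```

```text
[[ 0.5409 -0.1788  0.1887 -0.3213  0.7155 -2.5046]
 [ 0.5417 -0.1796  0.1901  1.4226 -0.1485 -3.1271]
 [ 0.5421 -0.1801  0.1908  0.0556 -0.0112 -2.1986]
 [ 0.5423 -0.1804  0.1911  0.0743  1.3861 -2.6196]
 [ 0.5422 -0.1806  0.1911 -0.0137 -0.2002 -2.5969]
 [ 0.5422 -0.1806  0.1909 -0.5908 -0.681  -3.5009]]
mean [ 0.5419 -0.18    0.1905  0.1045  0.1768 -2.758 ]
```

View pics/m5.png

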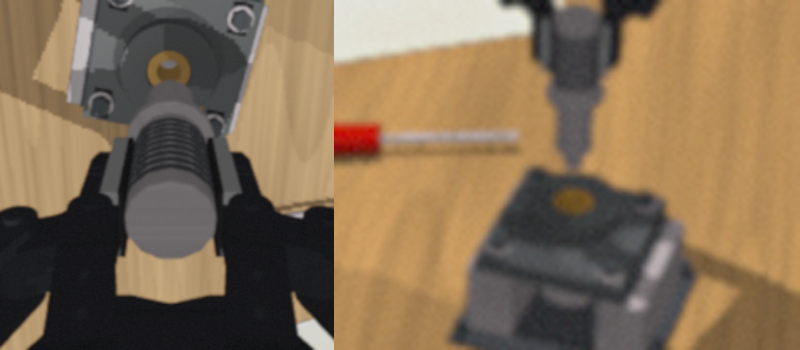

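The picture shows the nose just above the bronze ring, aligned in x from the wrist and side views. Now that the arm has settled, I'll remeasure.

```bash
cat > g.py <<'E'
from h import *
from scipy.optimize import least_squares
np.set_printoptions(precision=4,suppress=True)
for cam in("wrist","scene","side"):
    f=grab_frame(cam);w=cloud(f);im=f["color"];s=state();print(cam,s["tool_pos"])
    hsv=cv2.cvtColor(im,cv2.COLOR_RGB2HSV)
    m=((hsv[...,1]>120)&(hsv[...,0]>8)&(hsv[...,0]<30)).astype(np.uint8)
    u0,v0=proj(f,[.5413,-.1795,.092]);r=f["intrinsics"][0,0]*.017/np.linalg.norm(f["world_from_camera"][:3,3]-[.54,-.18,.09])
    V,U=np.mgrid[:400,:640];m&=(np.hypot(U-u0,V-v0)<r).astype(np.uint8)
    v,u=np.nonzero(m);o=f["world_from_camera"][:3,3]
    P=np.array([(lambda a:o+(a-o)*(.092-o[2])/(a-o)[2])(uv2w(f,x,y,1.)) for x,y in zip(u,v)])
    if len(P): print(" bronze",len(P),P.mean(0)[:2],"mid",(P.min(0)+P.max(0))[:2]/2,np.ptp(P,axis=0)[:2],cv2.minEnclosingCircle((P[:,:2]*1000).astype(np.float32)))
    q=w[(np.hypot(w[...,0]-.5413,w[...,1]+.1795)<.04)&(abs(w[...,2]-.0935)<.003)]
    if len(q)>50:print(" boss",cv2.minEnclosingCircle((q[:,:2]*1000).astype(np.float32)),len(q),np.median(q[:,2]))
    if cam=="wrist":
        t=np.array(s["tool_pos"]);q=w[(abs(w[...,2]-(t[2]+.0355))<.0025)&(np.hypot(w[...,0]-t[0],w[...,1]-t[1])<.0175)]
        h=cv2.convexHull((q[:,:2]*1000).astype(np.float32));print(" drvtop",cv2.minEnclosingCircle(h),q.mean(0))
E
python3 g.py
```

```text
wrist [ 0.542  -0.1806  0.1907]
 bronze 485 [ 0.541  -0.1772] mid [ 0.5412 -0.1773] [0.0245 0.0197] ((541.1266479492188, -179.0846405029297), 12.629399299621582)
 boss ((541.4820556640625, -179.6135711669922), 29.134672164916992) 2771 0.09332066385190288
 drvtop ((542.0087280273438, -180.62939453125), 17.473878860473633) [ 0.542  -0.1799  0.2266]
scene [ 0.5419 -0.1806  0.1904]
 bronze 47 [ 0.5382 -0.181 ] mid [ 0.5382 -0.1809] [0.0219 0.0203] ((538.0233764648438, -181.05474853515625), 11.423054695129395)
 boss ((542.5148315429688, -178.27178955078125), 29.989439010620117) 214 0.09441522456758167
side [ 0.5417 -0.1805  0.1901]
 bronze 48 [ 0.5392 -0.1788] mid [ 0.5387 -0.1782] [0.0228 0.021 ] ((539.150390625, -178.8102569580078), 11.846565246582031)
 boss ((538.95703125, -175.88414001464844), 30.418800354003906) 257 0.09267720576450744
```

Call:
jog_arm(motion="0 0.002 -0.001 0.01 0 0 0; 0 0.002 -0.001 0.02 0 0 0; 0 0.002 -0.001 0.03 0 0 0; 0 0.002 -0.001 0.036 0 0 0; 0 0.002 -0.001 0.036 0 0 0")

```text
time: 8.9
tool_pos: [0.5407, -0.1791, 0.1708]
tool_rot: [-0.0, 0.705, 0.71, -0.0]
contact_force: [-0.4, 0.5, -2.2]
gripper_width: 0.31
grasp_force: 60.8
```

Call:
jog_arm(motion="0 0 0 0.003 0 0 0; 0 0 0 0.006 0 0 0; 0 0 0 0.009 0 0 0; 0 0 0 0.012 0 0 0; 0 0 0 0.012 0 0 0")

```text
time: 9.52
tool_pos: [0.5408, -0.1791, 0.1651]
tool_rot: [-0.0, 0.705, 0.71, -0.0]
contact_force: [-0.7, -0.4, -3.4]
gripper_width: 0.312
grasp_force: 60.8
```

```bash
python3 e.py w6.png
```

```text
[[ 0.5408 -0.1791  0.1652  0.3485  0.8057 -2.9567]
 [ 0.5409 -0.1792  0.1653  0.1289  0.4523 -3.0405]
 [ 0.5409 -0.1792  0.1654  0.3285  0.2822 -3.2355]
 [ 0.541  -0.1792  0.1654  0.5242 -0.4503 -3.083 ]
 [ 0.541  -0.1792  0.1654  1.2205  0.1305 -3.7062]
 [ 0.541  -0.1792  0.1654 -0.3757  0.4526 -2.9676]]
mean [ 0.5409 -0.1792  0.1654  0.3625  0.2788 -3.1649]
```

Call:
jog_arm(motion="0 0 0.0005 0.002 0 0 0; 0 0 0.0005 0.004 0 0 0; 0 0 0.0005 0.006 0 0 0; 0 0 0.0005 0.008 0 0 0; 0 0 0.0005 0.008 0 0 0")

```text
time: 10.45
tool_pos: [0.5411, -0.1791, 0.1611]
tool_rot: [-0.0, 0.705, 0.71, -0.0]
contact_force: [0.4, 0.1, -2.9]
gripper_width: 0.313
grasp_force: 60.8
```

Call:
jog_arm(motion="0 0 0 0.002 0 0 0; 0 0 0 0.004 0 0 0; 0 0 0 0.006 0 0 0; 0 0 0 0.006 0 0 0; 0 0 0 0.006 0 0 0")

```text
time: 11.08
tool_pos: [0.5412, -0.1792, 0.1583]
tool_rot: [0.0, 0.705, 0.71, 0.0]
contact_force: [0.4, 0.3, -3.3]
gripper_width: 0.313
grasp_force: 60.8
```

The nose is 5 mm into the bush without resistance. I'll go on to the shoulder.

Call:
jog_arm(motion="0 0 0 0.004 0 0 0; 0 0 0 0.008 0 0 0; 0 0 0 0.012 0 0 0; 0 0 0 0.014 0 0 0; 0 0 0 0.016 0 0 0")

```text
time: 11.7
tool_pos: [0.5412, -0.1792, 0.1502]
tool_rot: [0.0, 0.705, 0.71, 0.0]
contact_force: [1.0, -0.3, -2.9]
gripper_width: 0.311
grasp_force: 60.8
```

Call:
jog_arm(motion="0 0 0 0.001 0 0 0; 0 0 0 0.002 0 0 0; 0 0 0 0.003 0 0 0; 0 0 0 0.004 0 0 0; 0 0 0 0.004 0 0 0")

```text
time: 12.32
tool_pos: [0.5414, -0.1793, 0.1495]
tool_rot: [0.0, 0.705, 0.71, -0.0]
contact_force: [-3.0, 0.8, 5.9]
gripper_width: 0.307
grasp_force: 61.8
```

Call:
jog_arm(motion="0 0 0 0.001 0 0 0; 0 0 0 0.002 0 0 0; 0 0 0 0.003 0 0 0; 0 0 0 0.004 0 0 0; 0 0 0 0.004 0 0 0")

```text
time: 12.95
tool_pos: [0.5415, -0.1795, 0.149]
tool_rot: [0.0, 0.705, 0.71, -0.0]
contact_force: [-6.1, 2.3, 10.5]
gripper_width: 0.311
grasp_force: 62.6
```

Call:
jog_arm(motion="0 0 0 0.001 0 0 0; 0 0 0 0.002 0 0 0; 0 0 0 0.003 0 0 0; 0 0 0 0.004 0 0 0; 0 0 0 0.005 0 0 0")

```text
time: 13.58
tool_pos: [0.5415, -0.1795, 0.1466]
tool_rot: [0.0, 0.705, 0.71, -0.0]
contact_force: [-5.3, 2.2, 10.8]
gripper_width: 0.308
grasp_force: 62.6
```

Call:
jog_arm(motion="0 0 -0.001 0.002 0 0 0; 0 0 -0.001 0.004 0 0 0; 0 0 -0.001 0.006 0 0 0; 0 0 -0.001 0.008 0 0 0; 0 0 -0.001 0.01 0 0 0")

```text
time: 14.2
tool_pos: [0.5415, -0.1795, 0.1418]
tool_rot: [0.001, 0.705, 0.71, 0.0]
contact_force: [-4.8, 0.7, 12.2]
gripper_width: 0.312
grasp_force: 62.7
```

Call:
jog_arm(motion="0 0 -0.0005 0.002 0 0 0; 0 0 -0.0005 0.004 0 0 0; 0 0 -0.0005 0.006 0 0 0; 0 0 -0.0005 0.008 0 0 0; 0 0 -0.0005 0.01 0 0 0")

```text
time: 14.82
tool_pos: [0.5414, -0.1795, 0.1369]
tool_rot: [0.001, 0.705, 0.71, 0.0]
contact_force: [-5.5, 2.7, 11.7]
gripper_width: 0.31
grasp_force: 62.7
```

Call:
jog_arm(motion="0 0 0 0.002 0 0 0; 0 0 0 0.004 0 0 0; 0 0 0 0.006 0 0 0; 0 0 0 0.008 0 0 0; 0 0 0 0.01 0 0 0")

```text
time: 15.45
tool_pos: [0.5414, -0.1795, 0.1318]
tool_rot: [0.001, 0.705, 0.71, 0.0]
contact_force: [-4.2, 2.8, 11.8]
gripper_width: 0.31
grasp_force: 62.7
```

Call:
jog_arm(motion="0 0 0 0.002 0 0 0; 0 0 0 0.004 0 0 0; 0 0 0 0.006 0 0 0; 0 0 0 0.008 0 0 0; 0 0 0 0.01 0 0 0")

```text
time: 16.08
tool_pos: [0.5414, -0.1795, 0.1268]
tool_rot: [0.001, 0.705, 0.71, 0.0]
contact_force: [-4.4, 2.7, 12.0]
gripper_width: 0.309
grasp_force: 62.7
```

Call:
jog_arm(motion="0 0 0 0.002 0 0 0; 0 0 0 0.004 0 0 0; 0 0 0 0.006 0 0 0; 0 0 0 0.008 0 0 0; 0 0 0 0.01 0 0 0")

```text
time: 16.7
tool_pos: [0.5414, -0.1795, 0.1218]
tool_rot: [0.001, 0.705, 0.71, 0.0]
contact_force: [-5.6, 2.4, 11.8]
gripper_width: 0.316
grasp_force: 62.7
```

Call:
jog_arm(motion="0 0 0 0.001 0 0 0; 0 0 0 0.002 0 0 0; 0 0 0 0.003 0 0 0; 0 0 0 0.004 0 0 0; 0 0 0 0.005 0 0 0")

```text
time: 17.32
tool_pos: [0.5414, -0.1795, 0.1192]
tool_rot: [0.001, 0.705, 0.71, 0.0]
contact_force: [-5.7, 2.6, 12.3]
gripper_width: 0.313
grasp_force: 62.6
```

Call:
jog_arm(motion="0 0 0 0.001 0 0 0; 0 0 0 0.002 0 0 0; 0 0 0 0.003 0 0 0; 0 0 0 0.004 0 0 0; 0 0 0 0.005 0 0 0")

```text
time: 17.95
tool_pos: [0.5414, -0.1795, 0.1167]
tool_rot: [0.001, 0.705, 0.71, 0.0]
contact_force: [-4.4, 1.9, 12.3]
gripper_width: 0.313
grasp_force: 62.6
```

Call:
jog_arm(motion="0 0 0 0.001 0 0 0; 0 0 0 0.002 0 0 0; 0 0 0 0.003 0 0 0; 0 0 0 0.003 0 0 0; 0 0 0 0.003 0 0 0")

```text
time: 18.58
tool_pos: [0.5414, -0.1795, 0.1151]
tool_rot: [0.001, 0.705, 0.71, 0.0]
contact_force: [-3.5, 3.1, 12.0]
gripper_width: 0.305
grasp_force: 62.6
```

Call:
jog_arm(motion="0 0 0 0.001 0 0 0; 0 0 0 0.002 0 0 0; 0 0 0 0.002 0 0 0; 0 0 0 0.002 0 0 0; 0 0 0 0.002 0 0 0")

```text
time: 19.2
tool_pos: [0.5415, -0.1796, 0.1149]
tool_rot: [0.001, 0.705, 0.71, 0.0]
contact_force: [-6.2, 2.2, 13.5]
gripper_width: 0.312
grasp_force: 63.0
```

Call:
jog_arm(motion="0 0 0 0.001 0 0 0; 0 0 0 0.002 0 0 0; 0 0 0 0.002 0 0 0; 0 0 0 0.002 0 0 0; 0 0 0 0.002 0 0 0")

```text
time: 19.82
tool_pos: [0.5416, -0.1796, 0.1148]
tool_rot: [0.001, 0.705, 0.71, 0.0]
contact_force: [-8.4, 4.6, 18.6]
gripper_width: 0.309
grasp_force: 63.5
```

The bush has landed: travel is 34.7 mm and the force rose to 22 N with no further motion. I'll draw the driver out.

Call:
jog_arm(motion="0 0 0 -0.01 0 0 0; 0 0 0 -0.025 0 0 0; 0 0 0 -0.045 0 0 0; 0 0 0 -0.065 0 0 0; 0 0 0 -0.085 0 0 0")

```text
time: 20.45
tool_pos: [0.5403, -0.1792, 0.1535]
tool_rot: [-0.0, 0.705, 0.71, -0.0]
contact_force: [-0.4, -0.2, -2.5]
gripper_width: 0.31
grasp_force: 60.8
```

Call:
jog_arm(motion="0 0 0 -0.03 0 0 0; 0 0 0 -0.07 0 0 0; 0 0 0 -0.12 0 0 0; 0 0 0 -0.18 0 0 0; 0 0 0 -0.18 0 0 0")

```text
time: 21.08
tool_pos: [0.5422, -0.18, 0.2475]
tool_rot: [0.004, 0.705, 0.71, 0.001]
contact_force: [0.5, 0.0, -2.7]
gripper_width: 0.312
grasp_force: 61.0
```

```bash
python3 e.py w7.png; python3 - <<'E'
import cv2,numpy as np
a=cv2.imread("pics/w7.png");b=cv2.imread("pics/s_w7.png")
cv2.imwrite("pics/m7.png",cv2.resize(np.hstack([cv2.resize(a,(720,450)),b]),(800,273)))
E
python3 go.py .4828 .192 .24
```

```text
[[ 0.5412 -0.1796  0.2449 -0.1882 -0.2258 -3.1949]
 [ 0.5403 -0.1792  0.2429 -0.5377  0.1513 -3.9713]
 [ 0.5398 -0.1789  0.2417 -0.4826  0.9646 -3.5897]
 [ 0.5396 -0.1788  0.241  -0.0998 -0.1594 -3.2211]
 [ 0.5396 -0.1788  0.2408 -0.6905  0.0583 -2.8046]
 [ 0.5396 -0.1788  0.2409  0.6703 -0.1709 -3.4356]]
mean [ 0.54   -0.179   0.242  -0.2214  0.103  -3.3695]
t 21.38 tcp [ 0.5396 -0.1788  0.2409] shift [ 0.7424 -0.1085  0.0031] turn [-0.0018 -0.0009  0.0047] F [ 0.7 -0.2 -3.4] g 0.314 q6 -0.46
```

View pics/m7.png

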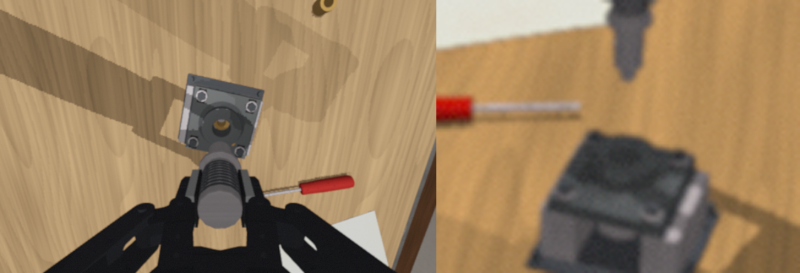

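The bush is gone from the housing top and shows only deep in the bore at (222,125). I'll return to the rack.

Call:
jog_arm(motion="0 0.12 -0.018 0 0 0 0; 0 0.24 -0.036 0 0 0 0; 0 0.36 -0.053 0 0 0 0; 0 0.48 -0.071 0 0 0 0; 0 0.6 -0.088 0 0 0 0")

```text
time: 22.0
tool_pos: [0.4933, 0.1223, 0.2419]
tool_rot: [-0.0, 0.705, 0.709, -0.0]
contact_force: [0.9, 0.1, -2.7]
gripper_width: 0.312
grasp_force: 60.9
```

Call:
jog_arm(motion="0 0.08 -0.011 0 0 0 0; 0 0.142 -0.02 0 0 0 0.005; 0 0.142 -0.02 0 0 0 0.005; 0 0.142 -0.02 0 0 0 0.005; 0 0.142 -0.02 0 0 0 0.005")

```text
time: 22.62
tool_pos: [0.4839, 0.1906, 0.2424]
tool_rot: [-0.0, 0.708, 0.706, -0.0]
contact_force: [-0.0, -0.0, -3.9]
gripper_width: 0.314
grasp_force: 60.9
```

```bash
python3 e.py w8.png; python3 go.py .4828 .192 .145
```

```text
[[ 0.484   0.1905  0.2426  0.0551 -1.0223 -2.4049]
 [ 0.484   0.1906  0.2427 -0.1751 -0.3636 -1.3786]
 [ 0.484   0.1907  0.2428 -0.1958  0.8612 -2.841 ]
 [ 0.484   0.1908  0.2428 -0.3945 -0.794  -3.801 ]
 [ 0.484   0.191   0.2428 -0.0239  0.4111 -1.9655]
 [ 0.4839  0.191   0.2428  0.1018  0.2292 -3.2726]]
mean [ 0.484   0.1908  0.2427 -0.1054 -0.1131 -2.6106]
t 22.93 tcp [0.4839 0.191  0.2428] shift [ 0.0019 -0.0023  0.1957] turn [ 0.      0.     -0.0008] F [ 0.1  0.2 -3.3] g 0.314 q6 0.23
```

Call:
jog_arm(motion="0 0.002 -0.002 0.08 0 0 0; 0 0.002 -0.002 0.15 0 0 0; 0 0.002 -0.002 0.2 0 0 0; 0 0.002 -0.002 0.23 0 0 0; 0 0.002 -0.002 0.23 0 0 0")

```text
time: 23.55
tool_pos: [0.4822, 0.1922, 0.1268]
tool_rot: [-0.001, 0.707, 0.707, -0.001]
contact_force: [-0.8, -0.1, -3.0]
gripper_width: 0.311
grasp_force: 60.7
```

Call:
jog_arm(motion="0 0 0 0 0 0 0; 0 0 0 0 0 0 0; 0 0 0 0 0 0 0; 0 0 0 0 0 0 0; 0 0 0 0 0 0 0")

```text
time: 24.18
tool_pos: [0.4828, 0.1925, 0.1279]
tool_rot: [0.0, 0.707, 0.707, 0.0]
contact_force: [0.3, 1.0, -3.3]
gripper_width: 0.31
grasp_force: 60.7
```

At (0.4828, 0.1925), within 0.5 mm of the pick-up place. Descending slowly into the hole.

Call:
jog_arm(motion="0 -0.001 0 0.005 0 0 0; 0 -0.001 0 0.01 0 0 0; 0 -0.001 0 0.015 0 0 0; 0 -0.001 0 0.02 0 0 0; 0 -0.001 0 0.026 0 0 0")

```text
time: 24.8
tool_pos: [0.4828, 0.192, 0.1146]
tool_rot: [0.0, 0.707, 0.707, -0.0]
contact_force: [0.5, -0.5, -3.6]
gripper_width: 0.315
grasp_force: 60.7
```

Call:
jog_arm(motion="0 0 0 0.004 0 0 0; 0 0 0 0.008 0 0 0; 0 0 0 0.012 0 0 0; 0 0 0 0.016 0 0 0; 0 0 0 0.016 0 0 0")

```text
time: 25.42
tool_pos: [0.4827, 0.1919, 0.1066]
tool_rot: [-0.0, 0.707, 0.707, -0.0]
contact_force: [0.1, -0.6, -2.9]
gripper_width: 0.311
grasp_force: 60.7
```

The shank is in the hole with no side force. Now down to home at TCP z ≈ 0.080.

Call:
jog_arm(motion="0 0 0 0.01 0 0 0; 0 0 0 0.02 0 0 0; 0 0 0 0.03 0 0 0; 0 0 0 0.04 0 0 0; 0 0 0 0.046 0 0 0")

```text
time: 26.05
tool_pos: [0.4826, 0.1919, 0.0833]
tool_rot: [-0.0, 0.707, 0.707, -0.0]
contact_force: [-0.1, -0.5, -2.9]
gripper_width: 0.311
grasp_force: 60.7
```

Call:
jog_arm(motion="0 0 0 0.002 0 0 0; 0 0 0 0.004 0 0 0; 0 0 0 0.006 0 0 0; 0 0 0 0.008 0 0 0; 0 0 0 0.008 0 0 0")

```text
time: 26.68
tool_pos: [0.4829, 0.192, 0.0798]
tool_rot: [0.0, 0.707, 0.707, 0.0]
contact_force: [-0.8, -0.1, -3.0]
gripper_width: 0.318
grasp_force: 61.1
```

Call:
jog_arm(motion="0 0 0 0.001 0 0 0; 60 0 0 0.001 0 0 0; 100 0 0 0.001 0 0 0; 100 0 0 0.001 0 0 0; 100 0 0 0.001 0 0 0")

```text
time: 27.3
tool_pos: [0.4829, 0.192, 0.0794]
tool_rot: [0.0, 0.707, 0.707, 0.0]
contact_force: [0.3, 0.1, 0.2]
gripper_width: 1.0
grasp_force: 0.0
```

Call:
jog_arm(motion="100 0 0 0 0 0 0; 100 0 0 -0.03 0 0 0; 100 0 0 -0.1 0 0 0; 100 0 0 -0.2 0 0 0; 100 0 0 -0.3 0 0 0")

```text
time: 27.92
tool_pos: [0.4827, 0.1919, 0.2318]
tool_rot: [0.0, 0.707, 0.707, 0.0]
contact_force: [-0.1, 1.0, -0.6]
gripper_width: 1.0
grasp_force: 0.0
```

```bash
sleep 0; python3 b.py 2>&1 | tail -7; python3 go.py .4828 .192 .24; python3 - <<'E'
from h import *
f=grab_frame("side");f=grab_frame("side");u,v=map(int,proj(f,[.4828,.17,.09]));a=cv2.resize(f["color"][v-50:v+50,u-60:u+60],(480,400))
f=grab_frame("scene");u,v=map(int,proj(f,[.541,-.18,.08]));b=cv2.resize(f["color"][v-40:v+40,u-32:u+32],(320,400))
save("m9.png",np.hstack([a,b]))
E
```

```text
[ 0.      0.      0.      1.    ]]
driver [(0.89, [0.5798, 0.1738, 0.0811], [420.0, 204.0]), (0.69, [0.3966, 0.1705, 0.0846], [235.0, 208.0]), (0.65, [0.4829, 0.1931, 0.0901], [323.0, 187.0])]
rack_hole []
small_driver [(0.96, [0.4843, 0.1168, 0.0926], [324.0, 261.0])]
big 803 [0.4828 0.1924 0.115 ] 0.11534006670495323 [0.0275 0.027  0.0099]
small 366 [0.4848 0.118  0.1144] 0.11514479882047984 [0.0203 0.0194 0.0095]
block 6713 0.05949574523849821 ((477.0479431152344, 168.91854858398438), (171.22930908203125, 172.40878295898438), 51.94390869140625)
t 28.12 tcp [0.4837 0.1922 0.2319] shift [-0.0003 -0.0018 -0.0163] turn [ 0.0028 -0.0007 -0.0003] F [-0.6  0.  -0.9] g 0.995 q6 0.24
```

View pics/m9.png

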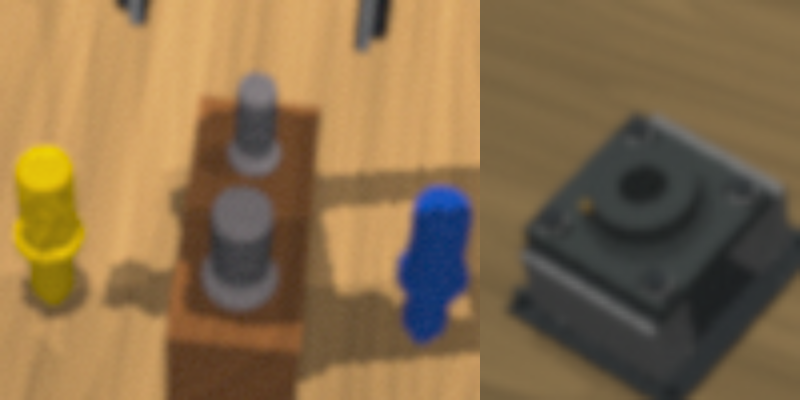

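The picture shows the large driver upright and home in the block (240,250), its top back at z = 0.1153 as at the start. The small driver and look-alikes are untouched, and the housing bore is empty at the top (643,183). Handing in.

```bash
python3 -c "
from plant import *
print(job_done())"
```

```text
the job is handed in; nothing more can be done
None
```

I drove the worn bush out onto the cage floor (about 34.7 mm of travel), with about 22 N the highest press force I read. The larger driver is back upright and fully home in its own hole, and the job was handed in at about 28 s; no verdict came back.

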